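Turn the repair stand's head until its cross-hole takes the locking pin

ROBOT

A 7-joint arm with a two-finger parallel gripper is mounted at the origin on a cart in front of the work surface, level with it; the furniture and walls round the work are solid. World frame = base frame: x ahead of the robot, y to its left, z up, the work surface at z = 0. Lengths are in mm, angles in rad, forces in N, time in s.
With the tool pointing down it reaches from about 400 to 875 mm from the base axis. Payload 19.3 kg.
Tool frame: the origin (TCP) lies at the very end of the fingers, on their centre line; the grasp point (between the pads) lies 19 mm behind it (grip_point_offset is the z of the grasp point in the tool frame, in mm); z points along the fingers, y is the line along which they close (so a half turn about z gives the same grasp; the last joint's range is limited). The gripper opens to 85 mm and grips with 20 to 120 N. Pads are 22 mm wide; open, the fingers measure 114 mm over their backs; the gripper's body (76 mm by 85 mm) begins 54 mm behind the grasp point. The pads swing forward as they close: fully open they stand 13 mm farther back than shut.
Start: joints at [-1.337, 0.521, -0.036, 1.599, 0.021, 1.021, -0.113], TCP at [186.986, 596.364, 193.191] pointing down, gripper open.
Joint ranges: [-2.91, 2.91], [-0.3, 2.13], [-1.5, 1.42], [0.17, 2.43], [-1.26, 4.41], [0.16, 1.93], [-2.52, 2.52]. Speed limits (rad/s): [1.89, 1.89, 2.39, 2.39, 3.01, 3.01, 3.01].

INTERFACE

Orientations are given as a 3x3 rotation matrix whose columns are the frame's x, y, z axes.
In Python, from workcell import movep, movel, goto_joints, open_gripper, clamp, wait, inverse_kinematics, read_state, camera, PlanningError, finish_job, grip_point_offset gives the robot as it stands. Calls block until the motion is done:
- movep(position, orientation): joint-space move of the TCP to a pose.
- movel(position, frame=None, max_speed=150, guard=None): straight line of the TCP; frame=None keeps the orientation; max_speed is the mean speed in mm/s. With guard (N) it stops when the force on the tool has changed by that much, and returns True; else False.
- goto_joints(angles): joint-space move.
- open_gripper() and clamp(): open the fingers fully, or close them until they stop; the grip force is fixed at half the most.
- wait(seconds).
- inverse_kinematics(position, orientation): joint angles nearest the present ones, or None.
- read_state(): the state.
- camera(name): name is "side" or "top" or "wrist"; returns a dict with "image" (480x640x3 uint8, blue, green, red), "range_z" (480x640 float32, mm along the optical axis (not along the pixel's ray), 0 where there is no reading), "fx", "fy", "cx", "cy" (pixels), "cam_to_world" (4x4, takes a point from camera to world coordinates). Camera axes: x right, y up, looking along -z (the intrinsics and any distortion apply to the point x, -y, -z); pixel columns grow to the right and rows downward; lengths in mm; the calibration is good to about 2 mm. A picture is of the moment at which its call begins.
A pose or a line that the arm cannot do raises PlanningError and nothing moves.
- finish_job(): hands the job in; it is judged then, once.
The state is a dict: "time": time; "qpos": joint angles; "qvel": joint speeds; "joint_efforts": joint torques, N m; "eef_pos": TCP position; "tool_rot": TCP orientation; "ft_force": force on the tool from outside, world axes, zero at the start; "torque": the same for the moment, N m; "finger_gap": finger opening in mm; "gripper_force": force on a finger pad.
Only numpy, scipy, OpenCV 4.12 (cv2) and the standard library are available. Lean on these libraries where they do the work, as an engineer would, in place of code of your own. Each camera call takes 0.05 s, during which the arm holds its last target. There are 200 camera calls.

TASK

Lock the rotating head of the blue bench stand: put the red-headed locking pin from the pin block into the upright brass bush on top of the stand, turn the head by its black-knobbed spokes until the hidden cross-hole in the inner tube lines up and the pin drops through, then press the pin fully home. Turn gently and stop as soon as the pin catches, do not force the pin, and leave the black-headed pin and the tools on the bench alone.

Things in the scene. Friction and masses are not known exactly. Their poses are not given: they have to be found in the camera images.
- lock_pin: Locking pin: round steel shank 12 mm thick, 79 mm long, with a ribbed red head 22 mm thick and 25 mm tall on top (about 0.09 kg). Starts upright in a hole of the pin block, 40 mm deep. Origin at the centre of the tip (lower end), z towards the head; the lowest 6 mm taper to 8 mm.
- pin_shoulder (a point): Centre of the flat underside of the pin's red head, 79 mm above the tip. Over the bush's mouth it is 52 mm high while the pin stands on the closed tube; once the cross-hole is in line the pin drops by its own weight until a spring plunger stops it, up to 20 mm high. From there a push of 5 to 15 N takes it past the plunger until it sits on the mouth.
- pin_top (a point): Centre of the top of the pin's red head, 104 mm above the tip.
- spare_pin: Another pin in the pin block's other hole, with a black head 18 mm thick; it belongs to another tool and stays where it is. Origin at its tip. Which hole holds which pin varies.
- pin_block: Aluminium block 52 x 124 x 45 mm, fixed to the bench, with two holes 13.6 mm wide and 40 mm deep, 64 mm apart along its y. Origin at the centre of its underside.
- stand: Blue bench repair stand, bolted down: foot 130 x 120 mm, a level sleeve along its x at 100 mm height in which a loose steel bushing tube 36 mm thick turns. The tube's -x end carries a four-spoke handle, its +x end a small finned engine cylinder. Origin at the centre of the foot's underside, straight below the pin bush; z up.
- bush_mouth (a point): Centre of the mouth of the upright brass bush on top of the sleeve, 145 mm above the bench; axes as the stand's. Its bore, 13.2 mm wide, runs 27 mm straight down to the tube's round surface, goes on through the tube's 13.4 mm cross-hole once that is in line (118 down to 82 mm above the bench), and 24 mm into the wall below.
- handle_axis (a point): Centre of the handle on the tube's axis, 75 mm from the pin's axis towards the stand's -x, 100 mm above the bench; axes as the stand's. Four steel spokes 9 mm thick, 90 degrees apart, square to the stand's x; each ends in a slippery black ball 20 mm thick, centred 68 mm from the axis; hub radius 25 mm. About 1 N on a ball, square to its spoke, turns it; it stays where it is left.
- handle (a joint): Turn of the spokes, rad: 0 when one points straight up, growing as it leans to the stand's -y; starts at -0.7 to 0.7, turns without end. The hub is clamped on the tube at an unknown angle, so this does not tell where the cross-hole is. That runs right through the tube: it lines up every half turn, and is 0.5 rad or more from line at the start.
- screwdriver: Yellow-handled screwdriver lying on the bench, to be left alone.
- hex_nut_1: Large steel nut on the bench, to be left alone.
- ratchet: Chrome ratchet lying on the bench, to be left alone.
- bolt: Bolt standing on its head on the bench, to be left alone.
- spanner_2: Steel spanner lying on the bench, to be left alone.

How it is judged (in metres and radians):
On the way:
1. the locking pin stands in the bush, its tip inside the bore (horizontal distance between lock_pin and bush_mouth below 0.006 m and z of lock_pin in the frame of bush_mouth below -0.01 m).
At the end, for the whole second after the job is handed in: The locking pin stands upright through bush and tube with its shoulder seated on the bush's mouth (within 2 mm in height, 3 mm sideways, 0.08 rad of tilt), and pin and head are at rest (z of pin_shoulder in the frame of bush_mouth below 0.002 m and horizontal distance between pin_shoulder and bush_mouth below 0.003 m and angle between lock_pin's own z axis and vertical below 0.08 rad and linear speed of lock_pin below 0.02 m/s and velocity of joint handle between -0.1 and 0.1 rad/s); the robot touches nothing.
It fails at once if a finger pushes the stand or its handle with more than 25 N (contact force between the fingers and stand above 25 N).
It fails at once if the pin is pressed or jammed against the stand with more than 120 N (contact force between lock_pin and stand above 120 N).
It fails at once if the black-headed pin is moved more than 15 mm (distance of spare_pin from where it was at the start of the episode above 0.015 m).
It fails at once if a tool or part lying on the bench is moved more than 20 mm (distance of any of spanner_2, screwdriver, hex_nut_1, ratchet, bolt from where it was at the start of the episode above 0.02 m).
It also fails if it takes over 69 s, if anything falls off the work surface, if the arm or the gripper's body presses on something with over 40 N, if the wrist force passes 120 N, or if a joint passes its speed limit or range.

## Working session

There is one attempt and no reset: what is moved stays moved. The work goes in short steps, each a Python script; the robot and the scene stay as the last script left them, time stands still between calls to the robot, and variables do not carry over. Pictures are saved under pics/ and viewed, at most 10 in all, crops included, and the job is handed in when it is done.

```bash
ls; mkdir -p pics; python3 - <<'E'
from workcell import *
import cv2,numpy as np
s=read_state();print(s['time'],s['eef_pos'],s['tool_rot'],s['finger_gap'],grip_point_offset)
for n in("top","side"):
    c=camera(n);cv2.imwrite(f'pics/{n}0.png',c['image']);np.savez(f'{n}0.npz',**c)
    print(n,c['fx'],c['fy'],c['cx'],c['cy'],np.round(c['cam_to_world'],3).tolist(),[k for k in c])
E
```

```text
pics
0.0 [186.89575081 596.00607936 192.62923304] [[-9.54200944e-01  2.99166317e-01 -2.70874345e-04]
 [ 2.99166432e-01  9.54200312e-01 -1.10011587e-03]
 [-7.06492282e-05 -1.13076811e-03 -9.99999358e-01]] 85.05034194232809 -18.700000000000003
top 594.3402479847034 594.3402479847034 326.5730889873823 232.0610033592753 [[0.008, 0.992, -0.125, 321.756], [-1.0, 0.007, -0.007, 0.487], [-0.006, 0.125, 0.992, 1648.39], [0.0, 0.0, 0.0, 1.0]] ['image', 'range_z', 'fx', 'fy', 'cx', 'cy', 'cam_to_world']
side 538.4087304125643 538.4087304125643 307.626485231146 239.44779978968728 [[-0.99, 0.099, -0.099, 361.029], [-0.139, -0.635, 0.76, 897.611], [0.012, 0.766, 0.643, 878.567], [0.0, 0.0, 0.0, 1.0]] ['image', 'range_z', 'fx', 'fy', 'cx', 'cy', 'cam_to_world']
```

View pics/top0.png

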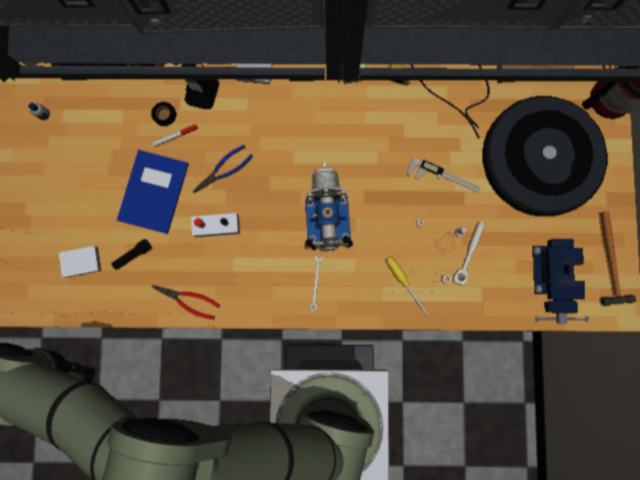

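View pics/side0.png

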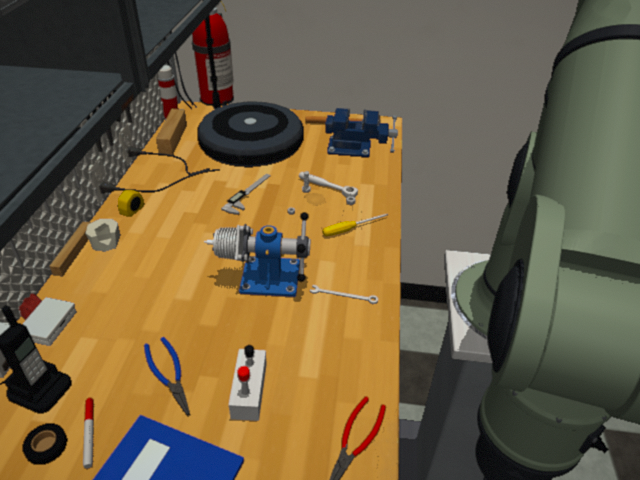

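The top view shows the pin block at about (215,224), with the red head at (198,223) and the black head at (224,221). The stand is at (328,212), with its brass bush near (327,212) and the handle towards the robot at about (328,245). The side view shows the red head at (243,373), the bush at (268,231), and knobs at (304,216) and (303,277).

```bash
cat > h.py <<'E'
from workcell import *
import cv2,numpy as np
def ray(c,u,v):
    T=np.asarray(c['cam_to_world']);d=T[:3,:3]@np.array([(u-c['cx'])/c['fx'],-(v-c['cy'])/c['fy'],-1.]);return T[:3,3],d
def plane(c,u,v,z):
    o,d=ray(c,u,v);return o+d*(z-o[2])/d[2]
def tri(a,pa,b,pb):
    o1,d1=ray(a,*pa);o2,d2=ray(b,*pb);t=np.linalg.lstsq(np.c_[d1,-d2],o2-o1,rcond=None)[0]
    p,q=o1+t[0]*d1,o2+t[1]*d2;return (p+q)/2,np.linalg.norm(p-q)
def cloud(c):
    v,u=np.mgrid[:480,:640];r=c['range_z'];T=np.asarray(c['cam_to_world'])
    P=np.stack([(u-c['cx'])/c['fx']*r,-(v-c['cy'])/c['fy']*r,-r],-1)
    return P@T[:3,:3].T+T[:3,3]
def hsv(c,lo,hi):return cv2.inRange(cv2.cvtColor(c['image'],cv2.COLOR_BGR2HSV),np.array(lo),np.array(hi))
def blobs(m,amin=8):
    n,l,s,ce=cv2.connectedComponentsWithStats(m);return [(s[i,4],ce[i].round(1),l==i,s[i,:4]) for i in range(1,n) if s[i,4]>=amin]
def down(yaw): # tool y along (−sin,cos): x=(cos,sin)
    c,s=np.cos(yaw),np.sin(yaw);return np.array([[-c,-s,0],[-s,c,0],[0,0,-1.]])
def shot(n,f):
    c=camera(n);cv2.imwrite(f'pics/{f}.png',c['image']);np.savez(f+'.npz',**c);return c
E
python3 - <<'E'
from h import *
D={n:dict(np.load(n+'0.npz')) for n in('top','side')}
for n,c in D.items():
    P=cloud(c)
    red=hsv(c,(0,150,80),(6,255,255))|hsv(c,(172,150,80),(180,255,255))
    for a,ce,m,bb in blobs(red):
        if np.hypot(*(ce-[[243,373],[198,223]][n=='top']))<12:
            q=P[m];print(n,'red',a,ce,bb,np.percentile(q[:,2],[5,50,95]).round(),np.median(q,0).round())
    x=[slice(195,230),slice(310,345)] if n=='top' else [slice(222,245),slice(250,290)]
    br=hsv(c,(8,90,60),(28,255,255));M=np.zeros_like(br);M[tuple(x)]=br[tuple(x)]
    for a,ce,m,bb in blobs(M,5):print(n,'brass',a,ce,bb,np.median(P[m],0).round())
    blu=hsv(c,(100,120,30),(125,255,255))
    for a,ce,m,bb in blobs(blu,150):
        q=P[m];print(n,'blue',a,ce,np.median(q,0).round());
        if n=='top' and abs(ce[0]-328)<15:
            f=q[q[:,2]<25][:,:2].astype(np.float32);print(cv2.minAreaRect(f))
    if n=='top':
        s=(P[...,2]>35)&(P[...,2]<55);s[:,:185]=0;s[:,245:]=0;s[:205]=0;s[240:]=0
        print('block',cv2.minAreaRect(P[s][:,:2].astype(np.float32)),s.sum())
        c0=c['image'][180:260,180:360];cv2.imwrite('pics/topc.png',cv2.resize(c0,None,fx=4,fy=4,interpolation=cv2.INTER_CUBIC))
E
```

```text
top red 43 [198.  222.1] [195 219   8   7] [102. 107. 114.] [539. 348. 107.]
top brass 42 [327.3 211.7] [323 208   9   9] [564.   9. 144.]
top brass 5 [315.2 214.6] [314 214   3   2] [561.  42. 102.]
top blue 3258 [151.9 193.3] [626. 503.  14.]
top blue 1108 [327.4 218.2] [557.  10.  14.]
((565.3875732421875, 10.450664520263672), (118.21233367919922, 115.1103515625), 4.629819869995117)
top blue 600 [564.3 251.7] [ 467. -604.  115.]
top blue 245 [539.  272.3] [ 418. -571.   13.]
top blue 289 [559.8 272.3] [ 417. -608.   80.]
top blue 769 [564.9 297.1] [ 354. -604.  113.]
block ((542.4441528320312, 318.8536682128906), (54.414344787597656, 125.12247467041016), 5.6436920166015625) 754
side red 141 [243.3 373.1] [238 366  11  15] [ 93. 106. 110.] [539. 355. 106.]
side brass 359 [271.7 227.4] [250 222  40  17] [ 585. -180.   -1.]
side brass 59 [267.8 229.7] [263 227  11   7] [565.   5. 143.]
side blue 1632 [355.6 132.5] [ 412. -579.   76.]
side blue 2448 [269.5 268.5] [558.  30.  14.]
side blue 207 [172.9 357.7] [704. 271.  11.]
side blue 214 [154.  365.8] [739. 301.  11.]
side blue 4882 [171.2 455.3] [639. 471.  13.]
```

View pics/topc.png

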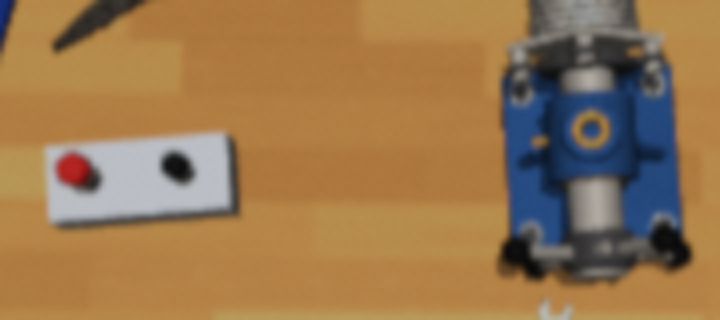

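The crop shows the red head at about (73,168) and the black head at (177,166), 64 mm apart along the block's y. The brass bush ring is at (590,129), with two upper knobs at (522,250) and (670,245). I'll look again from close by with the wrist camera.

```bash
python3 - <<'E'
from h import *
for yaw in (95,-85):
    R=down(np.radians(yaw))
    for p in([539,348,230],[565,9,230],[539,348,75],[490,0,140]): 
        q=inverse_kinematics(p,R);print(yaw,p,None if q is None else np.round(q,2))
q1=inverse_kinematics([539,348,230],down(np.radians(95)));q2=inverse_kinematics([539,348,230],down(np.radians(-85)))
q0=read_state()['qpos']
yaw=min([(95,q1),(-85,q2)],key=lambda t:9 if t[1] is None else np.abs(np.array(t[1])-q0).max())[0];print(yaw)
movep([539,348,230],down(np.radians(yaw)))
c=shot('wrist','w1');T=c['cam_to_world'];s=read_state();print(s['time'],s['eef_pos'],T[:3].round(3),c['fx'],c['cx'],c['cy'])
E
```

```text
95 [539, 348, 230] [-0.41  0.54 -0.39  1.5   0.22  1.15  2.39]
95 [565, 9, 230] [-0.86  0.71  1.23  1.75 -0.72  1.21 -2.49]
95 [539, 348, 75] [-0.39  0.71 -0.43  1.63  0.36  0.88  2.27]
95 [490, 0, 140] [-0.91  0.76  1.23  2.04 -0.87  1.01 -2.29]
-85 [539, 348, 230] [-0.87  0.53  0.31  1.52 -0.18  1.11 -0.43]
-85 [565, 9, 230] [-0.53  0.44  0.58  1.74 -0.27  1.04  0.23]
-85 [539, 348, 75] [-0.82  0.7   0.24  1.66 -0.21  0.81 -0.4 ]
-85 [490, 0, 140] [-0.49  0.42  0.48  2.02 -0.28  0.76  0.25]
-85
1.7417 [537.92865076 349.48525909 229.78877941] [[ 9.96000e-01 -8.80000e-02 -2.30000e-02  5.31959e+02]
 [ 9.10000e-02  9.61000e-01  2.61000e-01  4.15269e+02]
 [-1.00000e-03 -2.62000e-01  9.65000e-01  4.10375e+02]] 423.694823081827 317.2510959333874 243.26201841212426
```

View pics/w1.png

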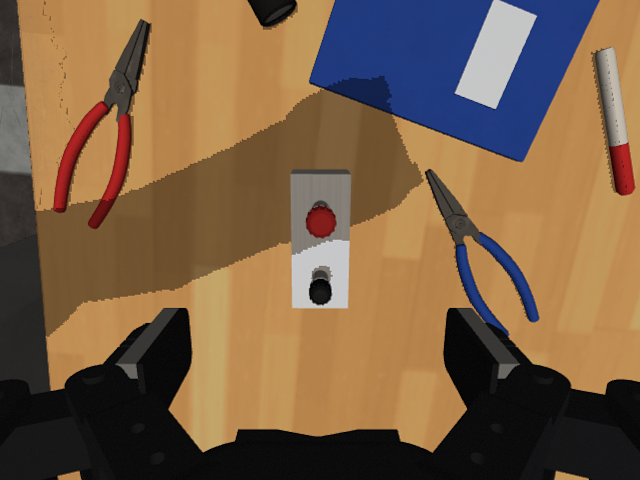

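The wrist view shows the red head at (321,221), the black head at (320,291), and the block square to the jaws. I'll take a second view of the pin, then two of the bush at the matching height.

```bash
cat >> h.py <<'E'
def redtop(c):
    m=hsv(c,(0,150,40),(8,255,255))|hsv(c,(170,150,40),(180,255,255))
    m[330:]=0
    b=[x for x in blobs(m,200) if x[3][2]<60 and x[3][3]<60]
    b=min(b,key=lambda x:np.hypot(*(x[1]-[320,220])))
    x,y,w,h=b[3]; return np.array([x+w/2-.5,y+h-.5-w/2*.965]),w,h
R0=down(np.radians(-85))
E
python3 - <<'E'
from h import *
a=dict(np.load('w1.npz'));pa,w,h=redtop(a);print(pa,w,h,plane(a,*pa,109))
movel([539,308,230]);wait(.3);s=read_state();print(s['eef_pos'])
b=shot('wrist','w2');pb,w,h=redtop(b);print(pb,w,h,plane(b,*pb,109),tri(a,pa,b,pb))
P=cloud(b);q=P[int(pb[1])-4:int(pb[1])+5,int(pb[0])-4:int(pb[0])+5];print('depth',np.median(q,(0,1)))
movep([565,9,266],R0);wait(.3);c=shot('wrist','w3');print(read_state()['eef_pos'])
movel([565,-31,266]);wait(.3);d=shot('wrist','w4')
for c in (c,d):
    m=hsv(c,(10,90,60),(28,255,255));P=cloud(c);m[(P[...,2]<135)|(P[...,2]>155)]=0
    for t in blobs(m,20):
        e=cv2.fitEllipse(cv2.findContours(t[2].astype(np.uint8),0,1)[0][0]);print(t[0],t[1],t[3],e,plane(c,*e[0],145),np.median(P[t[2]],0))
print(read_state()['time'])
E
```

```text
[320.5   223.025] 30 33 [540.04833047 349.14381876 109.        ]
[538.84021036 308.54155027 229.85833742]
[324.5  167.06] 32 32 [540.19430792 348.38895129 109.        ] (array([540.26606117, 347.89858628, 103.32011465]), np.float64(0.13054820600825293))
depth [539.77892494 348.51051383 109.05511225]
[565.04731512   9.46677953 265.91387752]
603 [313.2 224.9] [298 209  32  33] ((313.3197326660156, 224.76943969726562), (31.362224578857422, 31.835384368896484), 112.6646957397461) [562.13021189   7.48479256 145.        ] [561.7827546    7.02682626 144.63546594]
653 [318.1 169.6] [302 153  34  35] ((318.0730895996094, 169.55557250976562), (33.16518783569336, 33.645347595214844), 177.28907775878906) [562.05943482   7.28207866 145.        ] [562.02782733   7.3090545  144.62306257]
4.7833
```

View pics/w3.png

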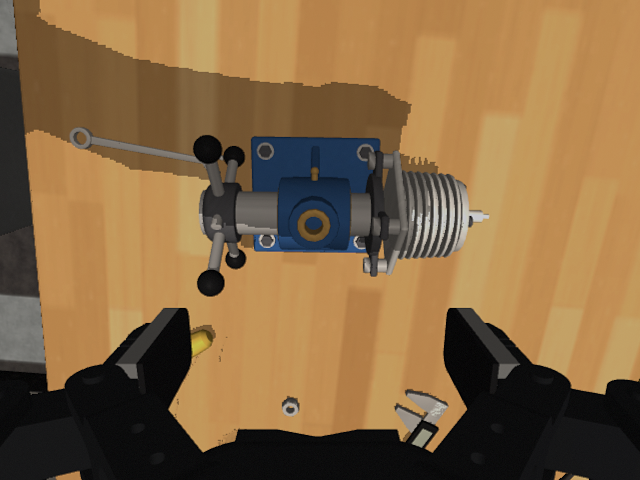

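The wrist view over the stand shows the bush mouth at (313,225), upper knobs at (207,149) and (210,282), and lower knobs at (234,156) and (235,258). Both views and the depth agree on the bush at (562, 7, 145) and the pin top at (540, 348, 109). I'll pick the pin now.

```bash
python3 - <<'E'
from h import *
c=dict(np.load('w4.npz'));P=cloud(c);g=cv2.cvtColor(c['image'],cv2.COLOR_BGR2GRAY)
m=((g<45)&(P[...,2]>60)&(P[...,2]<190)&(P[...,0]<515)&(P[...,0]>440)&(abs(P[...,1]-7)<90)).astype(np.uint8)*255
for t in blobs(m,60):print('ball',t[0],t[1],t[3],np.median(P[t[2]],0).round(1),np.percentile(P[t[2]][:,2],95))
movep([540.2,348.4,150],R0);wait(.2);e=read_state()['eef_pos'];print(e)
movel([540.2,348.4,79]);wait(.3);e=read_state();print(e['eef_pos'],e['ft_force'])
clamp();e=read_state();print(e['eef_pos'],e['finger_gap'],e['gripper_force'],e['ft_force'])
if 18<e['finger_gap']<26:
    movel([540.2,348.4,250],max_speed=200);wait(.2);e=read_state();print(e['finger_gap'],e['ft_force'],e['time'])
    shot('side','s1');w=shot('wrist','w5');print(redtop(w))
E
```

```text
ball 718 [208.4  88.5] [194  74  30  31] [485.3  54.1 149.3] 152.20764523964746
ball 1364 [222.8 161.9] [204 132  40  63] [491.5   6.7 120.8] 124.55144439037932
ball 247 [237.  219.2] [227 208  20  20] [493.5 -51.7  65.6] 67.7662296038789
ball 589 [211.6 229.4] [198 216  28  27] [492.1 -38.7 160.3] 163.27160729812783
[540.8160599  347.51638859 150.41135911]
[540.47824944 348.64042761  79.70847898] [0.54730303 0.46056755 0.44883853]
[540.19517321 348.42971964  79.00610535] -0.3108211948449152 0.0 [-0.59961104  0.22634827 -0.11223934]
```

The jaws closed on nothing, so I'll look.

```bash
python3 - <<'E'
from h import *
s=shot('side','s2');w=shot('wrist','w6');e=read_state();print(e['finger_gap'],e['eef_pos'],e['time'],e['gripper_force'])
a=cv2.resize(s['image'][310:430,180:310],(520,480));cv2.imwrite('pics/a6.png',np.hstack([a,w['image'][:,180:460]]))
E
```

```text
-0.2248256238397996 [540.18007525 348.38248112  78.9722402 ] 8.25 0.0
```

View pics/a6.png

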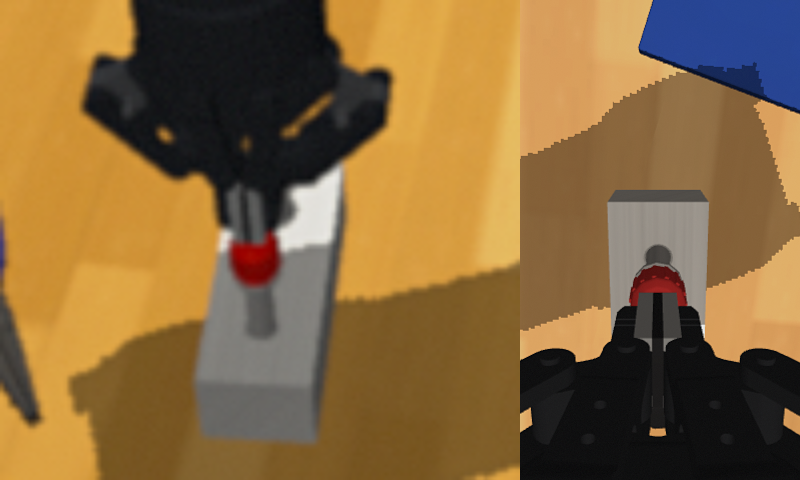

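The picture shows the closed fingers beside or above the head on the -y side, with the pin untouched. I'll check where the fingertips are in the side and wrist depth.

```bash
python3 - <<'E'
from h import *
s=dict(np.load('s2.npz'));P=cloud(s)
m=hsv(s,(0,150,60),(8,255,255));m[:365]=0;m[385:]=0;m[:,:232]=0;m[:,255:]=0
print('red',np.percentile(P[m>0],[5,50,95],0).round(1).tolist())
for v in range(352,382,2):print(v,P[v,242].round(1),s['image'][v,242])
w=dict(np.load('w6.npz'));Q=cloud(w)
for v in range(236,350,8):print(v,Q[v,318].round(1),Q[v,330].round(1),w['image'][v,330])
c=camera('top');R=cloud(c)
s=R[200:245,180:245];k=(s[...,2]>60);print(read_state()['tool_rot'].round(3).tolist())
E
```

```text
red [[531.7, 349.6, 93.1], [538.3, 357.2, 104.7], [547.8, 360.4, 109.2]]
352 [537.  357.9 167.2] [23 20 21]
354 [536.2 361.5 166.7] [23 21 22]
356 [536.9 360.4 160. ] [29 28 25]
358 [536.9 361.6 156.3] [85 86 86]
360 [538.3 358.2 146.3] [82 85 83]
362 [538.3 359.4 142.4] [80 82 81]
364 [538.9 358.8 136.2] [68 69 67]
366 [538.7 360.5 133. ] [57 57 57]
368 [538.6 361.9 129.3] [53 53 51]
370 [539.8 359.4 120.3] [43 42 81]
372 [541.7 355.  108.3] [  0   4 152]
374 [540.5 359.8 109.4] [  2  11 161]
376 [541.1 359.  102.5] [  0   2 124]
378 [541.5 358.9  96.6] [  1   8 115]
380 [541.9 359.1  91. ] [ 19  20 126]
236 [539.4 359.9  44.4] [545.7 360.5  44.8] [135 143 149]
244 [539.8 355.6  44.5] [546.1 356.3  45.2] [134 142 149]
252 [539.9 354.1  54.3] [546.5 351.8  44.5] [101 108 112]
260 [539.9 353.8  66.9] [547.1 346.7  42.4] [82 88 92]
268 [539.4 358.9  94.2] [544.9 356.6  85.8] [111 117 124]
276 [539.4 358.9 103.7] [544.3 357.9  99.8] [15 16 85]
284 [539.6 357.2 108. ] [544.2 357.4 107.5] [ 29  31 138]
292 [539.9 354.  108.1] [544.3 354.9 109.6] [ 41  44 118]
300 [539.3 359.5 129.1] [543.4 359.  127.2] [63 65 67]
308 [539.4 359.2 135. ] [543.2 359.3 134.4] [64 66 68]
316 [539.4 358.8 140.1] [543.1 358.7 139.1] [63 66 68]
324 [539.3 359.3 146.5] [542.8 359.6 146.5] [64 66 69]
332 [539.4 358.8 150.5] [542.7 359.5 151.3] [63 66 68]
340 [539.4 358.5 154.8] [542.6 358.9 154.9] [110 115 118]
348 [539.6 355.8 154.2] [542.3 360.7 162.5] [16 15 15]
[[-0.087, 0.996, -0.0], [0.996, 0.087, -0.0], [-0.0, -0.0, -1.0]]
```

The fingertips end at about z=112, just above the head, although TCP z reads 79. So the closed tips seem to stop about 30 mm short of the stated TCP. I'll measure that by raising the tool and looking with the fingers shut and then open.

```bash
python3 - <<'E'
from h import *
movel([540.2,348.4,170],max_speed=200);wait(.2)
def low(n):
    s=shot('side',n);e=read_state();P=cloud(s);p=e['eef_pos']
    m=(abs(P[...,0]-p[0])<62)&(abs(P[...,1]-p[1])<20)&(P[...,2]>130)&(P[...,2]<240)
    q=P[m];print(n,p.round(1),e['finger_gap'],'low z',np.percentile(q[:,2],[0,1,3,5]).round(1));return s
a=low('s3');open_gripper();wait(.2);b=low('s4');w=shot('wrist','w7')
crop=lambda s:cv2.resize(s['image'][250:400,180:310],(390,450))
cv2.imwrite('pics/a7.png',np.hstack([crop(a),crop(b)]))
E
```

```text
s3 [539.9 348.2 169.2] -0.011562329213917123 low z [207.1 211.  211.6 212.8]
s4 [540.2 348.4 170. ] 85.43419681009523 low z [221.6 221.9 223.4 224.7]
```

View pics/a7.png

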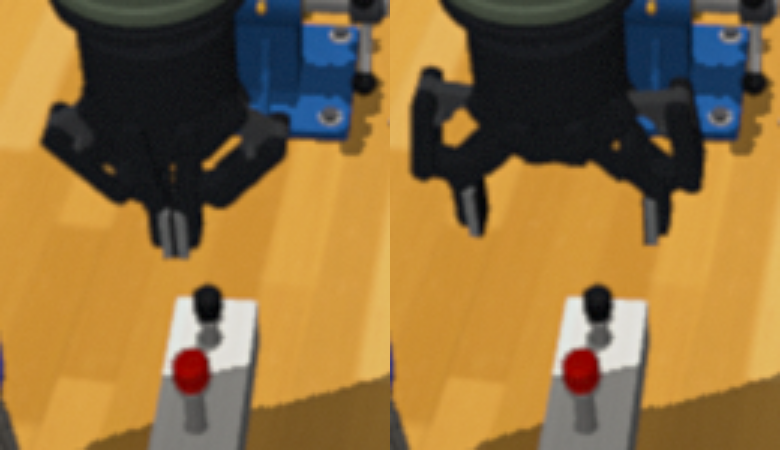

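Shut, the fingertips are at z≈209 with the TCP reading 170. The real tip is therefore about 39 mm behind the reported TCP, while the lateral position is right. I'll descend accordingly.

```bash
python3 - <<'E'
from h import *
g=movel([540.2,348.4,50],guard=10);wait(.2);print(g,read_state()['eef_pos'])
clamp();e=read_state();print(e['eef_pos'],e['finger_gap'],e['gripper_force'],e['ft_force'])
if 17<e['finger_gap']<26:
    movel([540.2,348.4,216],max_speed=200);wait(.2);e=read_state();print(e['eef_pos'],e['finger_gap'],e['ft_force'],e['time'])
    s=shot('side','s5');P=cloud(s);p=e['eef_pos']
    m=(abs(P[...,0]-p[0])<40)&(abs(P[...,1]-p[1])<25)&(P[...,2]>130);print('tip low',np.percentile(P[m][:,2],[0,1,3]),np.median(P[m&(P[...,2]<200)],0))
    red=(hsv(s,(0,150,60),(6,255,255))>0)&m;print('red',np.percentile(P[red],[5,50,95],0).round(1).tolist())
E
```

```text
False [540.53121572 348.67688951  50.81379151]
[540.33785409 348.50794708  50.21784022] 20.20305418806435 58.50530683994293 [-0.74258756 -0.659598    4.01572136]
[539.86628316 348.17108463 214.98296918] 19.576997534616886 [-0.24637184 -0.31363254 -0.57208297] 13.1917
tip low [169.18591709 188.80320176 218.06484868] [539.45387231 353.42570395 186.40132441]
red [[532.8, 345.9, 256.5], [540.2, 356.7, 270.6], [549.0, 360.3, 274.3]]
```

The pin is held. The gap is about 20 mm and the pin tip measures z≈169, so tip = TCP − 45. I'll carry it to the bush and insert it with a guard.

```bash
python3 - <<'E'
from h import *
B=np.array([562.06,7.28])
movep([*B,215],R0);wait(.4);e=read_state();print(e['eef_pos'],e['ft_force'],e['finger_gap'])
c=B+(B-e['eef_pos'][:2])
movel([*c,193],max_speed=60);wait(.2);print(read_state()['eef_pos'])
g=movel([*c,165],max_speed=25,guard=8);e=read_state();print(g,e['eef_pos'],e['ft_force'],e['time'])
if g and e['eef_pos'][2]>173:
    for r in (1,2,3):
        for t in np.arange(0,2*np.pi,np.pi/(2 if r==1 else 3)):
            p=c+r*np.array([np.cos(t),np.sin(t)])
            z=read_state()['eef_pos'][2]
            movel([*p,z+3],max_speed=60);g=movel([*p,165],max_speed=30,guard=8);e=read_state()
            if not g or e['eef_pos'][2]<173:break
        else:continue
        print('found',p-c);break
    print(g,e['eef_pos'],e['ft_force'],e['time'])
shot('side','s6')
E
```

```text
[562.09159579   7.54476818 214.95328174] [ 0.07697652  0.18039369 -0.87977172] 19.857980515588956
[562.20873534   7.01745789 193.27684959]
False [562.14423608   7.03141049 165.15772832] [ 0.16874764  0.26393919 -0.9122252 ] 16.9167
```

The pin went into the bush with no contact force. I'll release it, turn the closed jaws a quarter turn and push the knobs towards the stand's -y along the arc. The side camera will watch for the pin dropping.

```bash
cat >> h.py <<'E'
YS=np.radians(4.6);B=np.array([562.06,7.28]);ex=np.array([np.cos(YS),np.sin(YS)]);ey=np.array([-np.sin(YS),np.cos(YS)])
RT=down(YS);A=B-75*ex;TIP=39
def tp(ys,ztip):return [*(A+ys*ey),ztip-TIP]
def headz():
    s=camera('side');P=cloud(s);m=(hsv(s,(0,150,60),(6,255,255))>0)&(np.hypot(P[...,0]-B[0],P[...,1]-B[1])<25)
    v=np.argwhere(m);return (np.percentile(P[m][:,2],90),v.mean(0).round(1),len(v)) if len(v)>10 else (999,None,len(v))
def pose(th,off=24.5):
    return tp(-68*np.sin(th)+off,100+68*np.cos(th)-8+5*max(0,th)/.785)
def sweep(a,b,z0,step=.1,speed=16,guard=4,tmax=60):
    th=a
    while th<b:
        th=min(b,th+step);g=movel(pose(th),max_speed=speed,guard=guard);h=headz();f=read_state()
        if g or h[0]<z0-6 or f['time']>tmax:
            print('stop',th,g,h,f['ft_force'].round(2),f['time']);return True
    print('end',th,h,f['ft_force'].round(2),f['time']);return False
E
python3 - <<'E'
from h import *
open_gripper();wait(.3);h=headz();print('head',h,read_state()['time'])
movel([*B,265],max_speed=250)
clamp()
p=pose(-.9,36);movep([p[0],p[1],265],RT);movel(p,max_speed=150,guard=8);e=read_state();print(p,e['eef_pos'],e['ft_force'],e['time'],headz())
shot('side','s7')
c=shot('top','t7');im=cv2.resize(c['image'][170:270,280:380],(500,500));im2=cv2.resize(np.load('s7.npz')['image'][150:310,200:330],(300,500));cv2.imwrite('pics/a8.png',np.hstack([im2,im]))
E
```

```text
head (np.float64(221.31640348235663), array([204.3, 267. ]), 90) 17.9667
[np.float64(480.1425285025443), np.float64(90.24377315388998), np.float64(95.2694778424052)] [480.53764446  90.33590917  95.86606689] [1.16085698 0.32467608 0.81505126] 21.7417 (np.float64(221.10830288739186), array([204.3, 266.9]), 94)
```

View pics/a8.png

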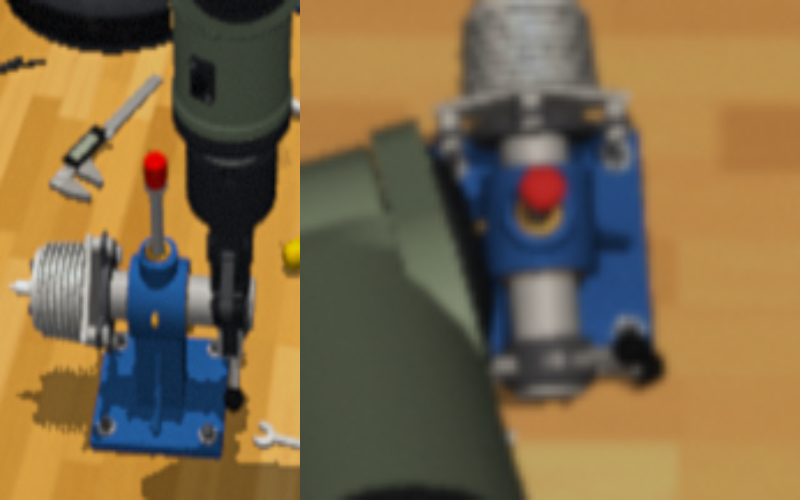

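The pin stands upright in the bush with its head at z=221, as expected. The closed fingers are beside the +y knob, clear of the pin. Sweeping now.

```bash
python3 - <<'E'
from h import *
g=movel(pose(-.9,25.5),max_speed=40,guard=5);print(g,read_state()['ft_force'],read_state()['time'])
sweep(-.9,.75,221)
E
```

```text
False [-0.81290439  0.82332432  0.10028773] 22.3
stop -0.8 True (np.float64(220.97599702549914), array([205.4, 266.6]), 95) [0.03 1.07 1.01] 22.8
```

```bash
python3 - <<'E'
from h import *
e=read_state();print(e['eef_pos'],e['ft_force'])
sweep(-.85,.75,221,guard=8)
e=read_state();print(e['eef_pos'],e['ft_force'])
E
```

```text
[481.21801071  75.16703573  99.93042257] [0.02733839 1.07087917 1.00900902]
stop -0.55 True (np.float64(221.20958553764262), array([206.5, 266.3]), 91) [0.15 3.88 3.62] 24.3667
[482.59920977  64.06765579 111.24338394] [0.15308885 3.87940283 3.62229024]
```

```bash
python3 - <<'E'
from h import *
s=shot('side','s9')
im=cv2.resize(s['image'][170:300,220:340],(552,598),interpolation=cv2.INTER_CUBIC);cv2.imwrite('pics/a9.png',im)
E
```

```text
(no output)
```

View pics/a9.png

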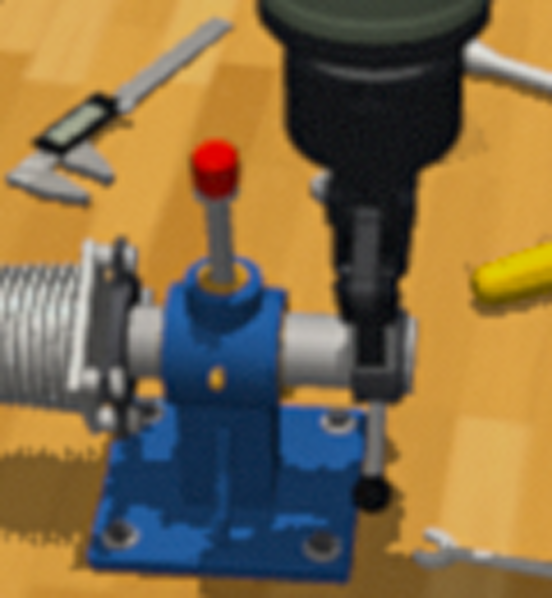

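The pin leans slightly within its clearance and has not dropped. The lower +y knob is at (372,490) in the crop, which is pixel (301,277). I'll compute knob angles by casting rays onto the handle plane.

```bash
cat >> h.py <<'E'
def knobs(c):
    """angles of dark knob blobs in the handle plane, near radius 68"""
    g=c['image'].max(2);o,d0=ray(c,0,0);out=[]
    v,u=np.mgrid[:480,:640];T=np.asarray(c['cam_to_world'])
    D=np.stack([(u-c['cx'])/c['fx'],-(v-c['cy'])/c['fy'],-np.ones_like(u)],-1)@T[:3,:3].T
    t=((A-T[:2,3])@ex)/(D[...,:2]@ex);Q=T[:3,3]+D*t[...,None]
    ys=(Q[...,:2]-A)@ey;zs=Q[...,2]-100;r=np.hypot(ys,zs)
    m=((g<40)&(r>57)&(r<80)&(t>0)).astype(np.uint8)*255
    for a,ce,mm,bb in blobs(m,15):
        y,z=ys[mm].mean(),zs[mm].mean();out.append((int(a),ce.tolist(),round(float(np.hypot(y,z)),1),round(float(np.arctan2(-y,z)),3)))
    return out
E
python3 - <<'E'
from h import *
for n in('side0','s9','top0','w3','w4'):print(n,knobs(dict(np.load(n+'.npz'))))
E
```

```text
side0 []
s9 [(37, [304.8, 223.4], 57.5, 1.181)]
top0 [(15, [308.4, 243.5], 62.8, -1.134)]
w3 [(356, [207.4, 148.2], 67.1, -0.932), (95, [232.6, 152.7], 67.7, -2.401), (41, [237.1, 188.0], 65.7, -2.968), (54, [204.0, 203.3], 60.9, -0.294), (32, [237.7, 236.3], 67.0, 2.589), (62, [235.1, 262.2], 68.2, 2.179), (369, [211.8, 282.7], 66.2, 0.719)]
w4 [(450, [209.4, 87.7], 66.1, -0.968), (82, [234.3, 106.4], 68.2, -2.398), (47, [238.3, 138.1], 66.5, -2.86), (120, [205.5, 163.8], 60.7, -0.075), (45, [239.5, 187.9], 65.8, 2.704), (81, [236.5, 221.3], 67.5, 2.167), (337, [212.6, 229.8], 66.9, 0.695)]
```

```bash
python3 - <<'E'
from h import *
c=dict(np.load('s9.npz'))
def ang(u,v):
    o,d=ray(c,u,v);q=o+d*((A-o[:2])@ex)/(d[:2]@ex);y=(q[:2]-A)@ey;z=q[2]-100;return np.hypot(y,z).round(1),np.arctan2(-y,z).round(3),y.round(1),z.round(1)
print(ang(304,216),ang(303,277),ang(300.9,276.5))
for n in('side0','s9'):
    d=dict(np.load(n+'.npz'));g=d['image'].max(2)[205:290,285:320];P=cloud(d)[205:290,285:320]
    for a,ce,m,bb in blobs((g<45).astype(np.uint8)*255,15):
        if a<150:q=np.median(P[m],0);print(n,a,ce+[285,205],q.round(1),'ys',((q[:2]-A)@ey).round(1),q[2]-100)
e=read_state();print(((e['eef_pos'][:2]-A)@ey),e['eef_pos'][2]+TIP)
E
```

```text
(np.float64(71.9), np.float64(0.275), np.float64(-19.5), np.float64(69.2)) (np.float64(98.2), np.float64(3.107), np.float64(-3.4), np.float64(-98.2)) (np.float64(76.2), np.float64(-1.886), np.float64(72.5), np.float64(-23.6))
side0 37 [304. 216.] [490.8 -33.  157.9] ys -34.4 57.853512548116896
side0 114 [301.4 250.7] [484.   55.3 140.2] ys 54.1 40.185063867166434
side0 47 [300.5 277.3] [485.5  50.2  52.3] ys 48.9 -47.72695471652821
s9 42 [301.5 254. ] [488.2  26.6  99. ] ys 25.2 -1.038382604686376
s9 48 [300.2 277. ] [484.7  60.9  62.5] ys 59.7 -37.546671126379294
63.01155087357338 150.18120993473582
```

The handle has turned about 0.2 rad. The jaw tips are thinner than I assumed, so they rode too high on the knob. I'll back off, go lower with a smaller offset, and go on.

```bash
cat >> h.py <<'E'
def pose(th,off=18):
    return tp(-68*np.sin(th)+off,100+68*np.cos(th)-10+6*max(0,th)/.785)
E
python3 - <<'E'
from h import *
p=read_state()['eef_pos'];q=p.copy();q[:2]+=8*ey;movel(q,max_speed=80)
movel(pose(-.8,26),max_speed=80,guard=8)
print(read_state()['ft_force'])
movel(pose(-.8,19),max_speed=30,guard=8);print(read_state()['ft_force'])
sweep(-.8,.75,221,guard=6,step=.13,speed=18)
e=read_state();print(((e['eef_pos'][:2]-A)@ey),e['eef_pos'][2]+TIP,e['ft_force'])
E
```

```text
[ 0.63826136 -0.14930366  0.09317095]
[ 0.33493361  0.37935775 -0.02172909]
stop -0.28 False (np.float64(213.40920531825617), array([208.5, 267.3]), 88) [ 0.75  1.43 -0.63] 28.175
36.737981059914006 155.3152835842446 [ 0.74830942  1.42694261 -0.63261228]
```

```bash
python3 - <<'E'
from h import *
wait(.2);h=headz();print(h)
th=-.28
while h[0]>195 and th<.2:
    th+=.03;g=movel(pose(th),max_speed=10,guard=4);wait(.1);h=headz();f=read_state();print(round(th,2),g,h,f['ft_force'].round(2),f['time'])
    if g:break
E
```

```text
(np.float64(214.01310409283911), array([208.4, 266.5]), 90)
-0.25 False (np.float64(213.42232754204912), array([208.9, 266.5]), 87) [ 0.59  0.01 -0.66] 28.925
-0.22 False (np.float64(213.69847687921387), array([208.9, 266.5]), 84) [ 0.45 -0.39 -0.21] 29.425
-0.19 False (np.float64(176.42720292132856), array([221.7, 268.1]), 86) [-0.24 -0.88  0.85] 29.925
```

The pin dropped: its head top is at z≈176, so the shoulder is about 6 mm above the mouth, at the plunger. Next I'll back off, then press straight down with the closed jaws.

```bash
python3 - <<'E'
from h import *
p=np.array(read_state()['eef_pos']);p[:2]+=10*ey;movel(p,max_speed=60)
p[2]=225;movel(p,max_speed=200)
movep([*B,205],RT);wait(.2);print(headz())
print(movel([*B,150],max_speed=80,guard=8),read_state()['eef_pos'])
g=movel([*B,126],max_speed=15,guard=35);e=read_state();print(g,e['eef_pos'],e['ft_force'],e['time']);h=headz();print(h)
movel([*B,200],max_speed=150);wait(.2);print(headz(),read_state()['ft_force'],read_state()['time'])
E
```

```text
(np.float64(177.602845528758), array([221.8, 268.2]), 80)
False [562.31867973   7.26829369 150.35188274]
True [562.81718833   7.22452027 132.03502632] [-2.69518907 -0.25033343 12.08610782] 33.625
(np.float64(168.56487678967767), array([225.6, 267.8]), 66)
(np.float64(168.97374187061945), array([224.5, 267.9]), 83) [-0.36772058 -0.0973914   0.15465781] 34.5333
```

```bash
python3 - <<'E'
from h import *
movel([*B,150],max_speed=100,guard=8);g=movel([*B,126],max_speed=15,guard=35);print(g,read_state()['eef_pos'])
movel([*B,250],max_speed=200)
movep([562,-31,290],R0);wait(.3);w=shot('wrist','wf');P=cloud(w)
m=(hsv(w,(0,150,40),(8,255,255))>0)&(np.hypot(P[...,0]-B[0],P[...,1]-B[1])<30);q=P[m];print(m.sum(),np.percentile(q[:,2],[5,50,90]),np.median(q[q[:,2]>165],0),read_state()['time'])
s=camera('side');a=cv2.resize(s['image'][190:300,210:340],(390,330));b=w['image'][60:280,120:420];b=cv2.resize(b,(400,330));cv2.imwrite('pics/fin.png',np.hstack([a,b]))
E
```

```text
True [562.49973775   7.25322063 131.9995951 ]
746 [165.92634545 169.43365699 170.67589949] [561.53750312   7.98033986 169.50748574] 38.7333
```

View pics/fin.png

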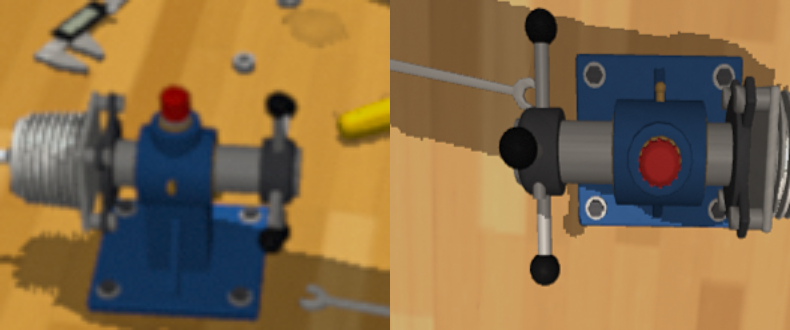

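The red head sits on the bush in both views: (175,103) from the side and (660,161) from the wrist. Its top is at z≈170, which is the seated height, and the second press stopped at the same point. I'm handing it in.

```bash
python3 -c "
from workcell import *
print(finish_job())"
```

```text
the job is handed in; nothing more can be done
None
```

The stand's head is locked: the red pin dropped through the cross-hole and is pressed home with its shoulder on the bush's mouth, and I've handed the job in at about 39 s; the hand-in call gave no verdict.

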